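# Set the air valve to the hose tail

### The job

Set the compressed-air selector valve on the bench to its hose outlet: push the tab of the black dial round with a fingertip, without pinching it, until the tab points straight at the tall ringed hose tail. Only then push the button in the middle of the dial fully down and let it come up again. Do not pick up or shift the pot, the tape reel or the chuck key that lie around the valve.

Things in the scene. Friction and masses are not known exactly. Their poses are not given: they have to be found in the camera images.
- manifold: Compressed-air selector valve screwed to the bench: round aluminium casting, radius 52 mm, 22 mm tall; four pipe arms (tops at 19 mm) lead to four outlets at 50 and 100 degrees either side of its front; black dial on top, button in the middle. Origin: on the upright axis of dial and button, at bench height. z up; -x is the front, roughly towards the robot.
- selector (a joint): Turn of the black dial about the upright axis, rad: 0 = tab along -x of manifold, positive counter-clockwise from above, stops at -2.0 and 2.0. Dial: disc of radius 44 mm, 24 to 34 mm above the bench. No click stops: it turns against steady friction (0.12 N m, about 2 N at the tab) and stays where it is left. It starts within 0.4 rad of 0.
- tab_mid (a point): Point on the centre plane of the dial's tab, 58 mm from the axis, 37 mm above the bench. The tab is an upright black fin that stands out from the dial's rim to radius 72 mm: 15 mm thick over its side faces (web 8 mm, a 4 mm cheek on each side), 24 to 50 mm above the bench (cheeks 26 to 46 mm). Beside this point, on either side face, is where to push.
- tab_aim (a point): Point on the tab's centre line carried outward to 100 mm from the dial's axis (28 mm beyond the tab's end), 37 mm above the bench: where the tab points at on the outlets' circle.
- button (a joint): Travel of the push button in the middle of the dial, m: 0 up, 0.007 fully down. Sprung: it begins to move at about 1 N, takes 6 N fully down, and comes back up when let go. It does not turn with the dial.
- button_top (a point): Centre of the top of the button, a steel cap 21 mm across. At rest 60 mm above the bench, 10 mm above the fixed sleeve (32 mm across) round it.
- hose_tail: The outlet to select: tall hose tail, a slim ringed spigot (17 mm across, four tapered barbs) on a round collar, 69 mm tall in all. Fixed 100 mm from the dial's axis at the end of one of the valve's four pipe arms; which arm varies. Round aluminium boss, 25 mm across and 24 mm tall, with a brass top. Origin: on its upright axis at bench height.
- hex_plug: Outlet closed with a low hexagonal plug, 32 mm tall in all. Fixed 100 mm from the dial's axis at the end of one of the valve's four pipe arms; which arm varies. Round aluminium boss, 25 mm across and 24 mm tall, with a brass top. Origin: on its upright axis at bench height.
- dome_cap: Outlet closed with a smooth domed cap, 44 mm tall in all. Fixed 100 mm from the dial's axis at the end of one of the valve's four pipe arms; which arm varies. Round aluminium boss, 25 mm across and 24 mm tall, with a brass top. Origin: on its upright axis at bench height.
- coupler: Outlet with a flat-topped cylindrical quick coupler, 25 mm across, 48 mm tall in all. Fixed 100 mm from the dial's axis at the end of one of the valve's four pipe arms; which arm varies. Round aluminium boss, 25 mm across and 24 mm tall, with a brass top. Origin: on its upright axis at bench height.
- pot: Loose bystander: white plastic pot with screw cap, 44 mm across, 86 mm tall, standing to the right of the valve. Origin: centre of its underside.
- reel: Loose bystander: reel of black insulating tape lying flat, 62 mm across, 20 mm tall, left of the valve. Origin: centre of its underside.
- chuck_key: Loose bystander: steel three-way drill chuck key lying down, 67 x 70 x 21 mm, in front of the valve, to the right. Origin: centre of its underside.
Not all that is in view belongs to the job. Leave any orange or pink look-alike of the hose_tail alone.

How it is judged:
On the way, in this order (a step that is already met when the one before it is completed fails the run):
1. the tab points at the hose tail (horizontal distance between tab_aim and hose_tail below 0.01 m), for 0.2 s.
2. the button is pushed fully down while the tab points at the hose tail (horizontal distance between tab_aim and hose_tail below 0.01 m and value of joint button above 0.0055 m), for 0.05 s.
At the end, for the whole second after the job is handed in: The tab rests pointing at the hose tail (its centre line, carried out to the outlets' circle, passes within 10 mm of the tail's axis); the button was pushed at least 5.5 mm down and is up again (within 1.5 mm); pot, reel and chuck key are within 15 mm of where they stood (horizontal distance between tab_aim and hose_tail below 0.01 m and value of joint button below 0.0015 m and velocity of joint selector between -0.05 and 0.05 rad/s and velocity of joint button between -0.01 and 0.01 m/s and distance of each of pot, reel, chuck_key from where it was at the start of the episode below 0.015 m); the robot touches nothing.
It fails at once if the button is pushed in while the tab does not point at the hose tail (value of joint button above 0.003 m and not (horizontal distance between tab_aim and hose_tail below 0.01 m)).
It fails at once if the tab is pinched: both its side faces are pushed at once (contact force between the fingers and selector_c2 above 1 N and contact force between the fingers and selector_c3 above 1 N).
It fails at once if the pot is lifted, carried or shifted by more than 15 mm (distance of pot from where it was at the start of the episode above 0.015 m).
It fails at once if the tape reel is lifted, carried or shifted by more than 15 mm (distance of reel from where it was at the start of the episode above 0.015 m).
It fails at once if the chuck key is lifted, carried or shifted by more than 15 mm (distance of chuck_key from where it was at the start of the episode above 0.015 m).
It also fails if it takes over 48 s, if anything falls off the work surface, if the arm or the gripper's body presses on something with over 40 N, if the wrist force passes 120 N, or if a joint passes its speed limit or range.

### The arm

A 6-joint arm with a two-finger parallel gripper is mounted at the origin on the work surface; the furniture and walls round the work are solid. World frame = base frame: x ahead of the robot, y to its left, z up, the work surface at z = 0. Lengths are in m, angles in rad, forces in N, time in s.
With the tool pointing down it reaches from about 0.25 to 0.725 m from the base axis. Payload 4 kg.
Tool frame: the origin (TCP) lies midway between the tips of the shut fingers; the grasp point (between the pads) lies bot.tcp_to_grasp behind it (bot.tcp_to_grasp is the distance from the TCP to the grasp point, in m); z points along the fingers, y is the line along which they close (so a half turn about z gives the same grasp; the last joint's range is limited). The gripper opens to 85 mm and grips with 20 to 120 N. Pads are 22 mm wide; open, the fingers measure 114 mm over their backs; the gripper's body (76 mm by 85 mm) begins 54 mm behind the grasp point. The pads swing forward as they close: fully open they stand 13 mm farther back than shut.
Start: joints at [-1.117, 0.241, 0.005, 1.335, 0, 1.571], TCP at [0.219, -0.449, 0.231] pointing down, gripper open.
Joint ranges: [-2.72, 2.72], [-1.05, 1.87], [-1.09, 1.28], [-1.99, 2.15], [-1.42, 1.44], [-3.14, 3.14]. Speed limits (rad/s): [2.79, 2.79, 3.14, 3.14, 3.14, 3.14].

### API

Orientations are given as a unit quaternion [x, y, z, w].
In Python, from workcell import readout, camera, bot gives the robot as it stands. The module is installed in compiled form; this text tells all that it offers.
- The arm moves only by the tool jog_arm, never from a script. Its argument "motion" is a list of rows, each an object of numbers: "x", "y", "z": the shift along the tool's x, y, z in mm; "spin": the turn about the tool's z in degrees; "fingers": the closure, from -1 (fully open) to 1 (shut). A call has 1 to 8 rows; each row is the pose to reach, as a shift and turn from the pose commanded when the call began, along the tool's axes at that moment; what a row does not reach only later rows make up. A row lasts 1/8 s, in which the tool goes at most 62.5 mm and 10.7 degrees, less where a joint would pass 70% of its speed; a pose out of reach is approached as far as the arm can. A call with a gripper value outside its range is refused whole. The fingers move at their own pace and stop on an object; the grip force is fixed at half the most. Time passes only in rows, so rows that repeat a pose let the fingers close. It gives the time, the measured TCP pose, the force, the opening and the grip force at its end, in the units of the state.
- readout.get_obs(): the state, without advancing time (a new reading comes with each control period).
- camera(name): name is "scene" or "top"; returns a dict with "pixels" (384x512x3 uint8, red, green, blue), "K" (3x3 intrinsics, pixels), "rvec" (rotation vector, rad) and "tvec" (3), from world to camera coordinates, as OpenCV has them. Camera axes: x right, y down, z forward; pixel columns grow to the right and rows downward; lengths in m; the calibration is good to about 2 mm. A picture is of the moment at which its call begins. There is no depth.
- bot.job_done(): hands the job in; it is judged then, once.
The state is a dict: "clock": time; "joint_pos": joint angles; "joint_vel": joint speeds; "tau": joint torques, N m; "eef_pos": TCP position; "tool_rot": TCP orientation; "ft_force": force on the tool from outside, world axes, zero at the start; "ft_torque": the same for the moment, N m; "grip_width": finger opening in m; "grasp_force": force on a finger pad.
Only numpy, scipy, OpenCV 4.12 (cv2) and the standard library are available. Lean on these libraries where they do the work, as an engineer would, in place of code of your own. Each camera call takes 0.05 s, during which the arm holds its last target. There are 200 camera calls.

## Working session

There is one attempt and no reset: what is moved stays moved. The work goes in short steps, Python scripts to look and compute and a tool call to move; the robot and the scene stay as the last step left them, time stands still between calls to the robot, and variables do not carry over. Pictures are saved under pics/ and viewed, at most 10 in all, crops included, and the job is handed in when it is done.

Besides the shell and the picture viewer there is one more tool, called in YAML: its name, and indented under it one key for each argument. jog_arm: Moves the arm, as the interface text tells. Its arguments: {"type":"object","properties":{"motion":{"type":"array"}},"required":["motion"]}

```bash
mkdir -p pics; cat > h.py <<'E'
import numpy as np, cv2
from workcell import readout, camera, bot
def ray(c,u,v):
    R=cv2.Rodrigues(np.array(c['rvec'],float))[0]; t=np.array(c['tvec'],float).ravel()
    d=R.T@np.linalg.inv(np.array(c['K']))@np.array([u,v,1.]); return -R.T@t,d
def onz(c,u,v,z):
    o,d=ray(c,u,v); return o+d*(z-o[2])/d[2]
def proj(c,P):
    return cv2.projectPoints(np.array(P,float).reshape(-1,3),np.array(c['rvec'],float),np.array(c['tvec'],float),np.array(c['K'],float),None)[0].reshape(-1,2)
def save(n,c): cv2.imwrite('pics/'+n,c['pixels'][:,:,::-1])
E
python3 - <<'E'
from h import *
for n in ('top','scene'):
    c=camera(n); save(n+'0.png',c); print(n,c['K'],c['rvec'],c['tvec'],ray(c,256,192))
    np.save(n+'.npy',c,allow_pickle=True)
o=readout.get_obs(); print(o, bot.tcp_to_grasp)
E
```

```text
top [[463.22403284   0.         259.01519534]
 [  0.         463.22403284 191.14792546]
 [  0.           0.           1.        ]] [ 2.08658594 -2.12448078  0.22881167] [0.04489635 0.47431101 0.81248551] (array([0.28811032, 0.03676039, 0.895969  ]), array([ 0.21456176,  0.00607012, -0.97671498]))
scene [[415.3550495    0.         252.64483031]
 [  0.         415.3550495  196.55469683]
 [  0.           0.           1.        ]] [ 1.82809589 -0.92816436  0.62822803] [-0.23196047  0.2302146   0.5642958 ] (array([-0.21399152, -0.42446635,  0.44639682]), array([ 0.75709996,  0.5166959 , -0.40001312]))
{'clock': 0.1, 'joint_pos': array([-1.11696628e+00,  2.41352410e-01,  3.85039599e-03,  1.33520480e+00,
       -7.36576059e-06,  1.57081251e+00]), 'joint_vel': array([-4.72357676e-04, -1.18683298e-03,  1.24995145e-03, -9.73876174e-05,
       -1.49335168e-03,  1.18153444e-04]), 'tau': array([ 4.57568585e-04, -3.73139012e+01,  2.53010005e+01,  1.08828291e-02,
        4.22373125e-05, -9.85520103e-06]), 'eef_pos': array([ 0.21895276, -0.44887415,  0.23049134]), 'tool_rot': array([ 9.74366441e-01,  2.24964722e-01, -2.18499288e-04, -9.29923766e-04]), 'ft_force': array([ 0.18098963, -0.81498427,  0.28536194]), 'ft_torque': array([-0.01608471,  0.02488076, -0.05038245]), 'grasp_force': 0.0, 'grip_width': 0.08562228722275772} 0.0187
```

View pics/top0.png

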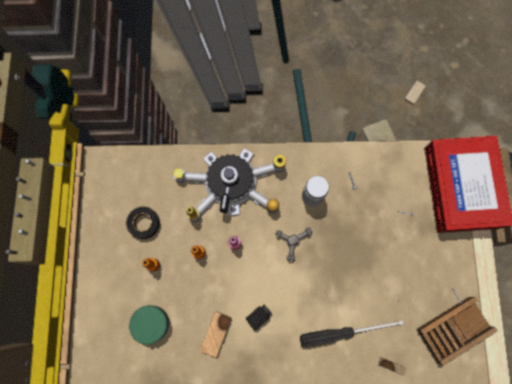

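View pics/scene0.png

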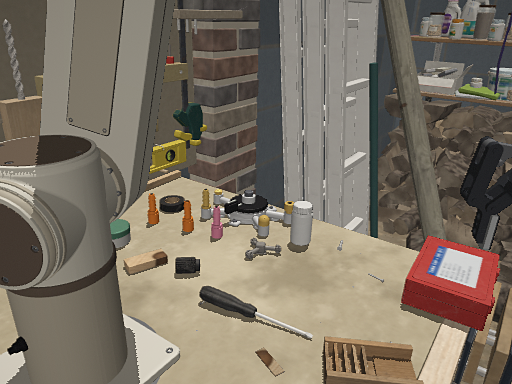

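The top view shows the valve dial at about (230,178) with its tab pointing down to (225,207). The outlets are at (193,212), (180,174), (280,161) and (273,205). In the scene view the tall slim brass spigot is at (206,205), which looks like the front-left outlet. I'll enlarge both to check.

```bash
python3 - <<'E'
from h import *
t=np.load('top.npy',allow_pickle=True).item();s=np.load('scene.npy',allow_pickle=True).item()
a=cv2.resize(t['pixels'][140:225,165:330],None,fx=4.8,fy=4.8,interpolation=3)
cv2.imwrite('pics/c1.png',a[:,:,::-1])
b=cv2.resize(s['pixels'][175:265,140:320],None,fx=4.4,fy=4.4,interpolation=3)
cv2.imwrite('pics/c2.png',b[:,:,::-1])
E
```

```text
(no output)
```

View pics/c1.png

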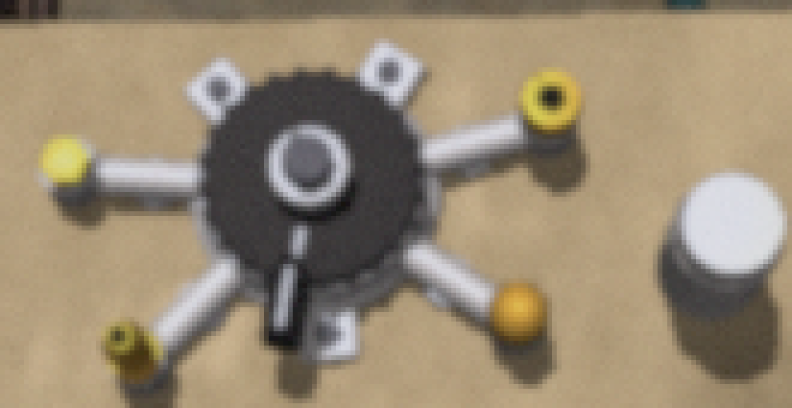

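View pics/c2.png

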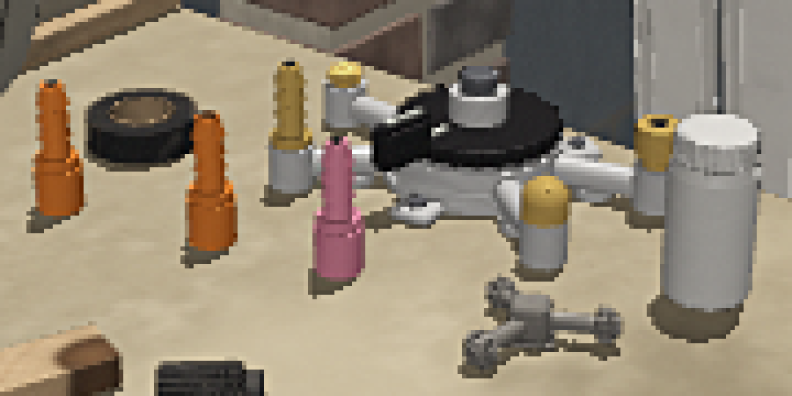

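The front-left spigot (about (190,210) in the top image) is the ringed hose tail, the tab leans slightly left of the front, and the orange and pink ones are decoys. Next I'll compute the poses.

```bash
cat > fit.py <<'E'
from h import *
from scipy.optimize import least_squares
def main():
    t=np.load('top.npy',allow_pickle=True).item()
    f=lambda x,y,z: onz(t,165+x/4.8-.4,140+y/4.8-.4,z)[:2]
    P=dict(tail=f(122,336,.069),dome=f(518,305,.040),coup=f(550,98,.048),hexp=f(66,158,.032))
    btn=f(307,160,.060); tb=[f(298,228,.034),f(291,265,.05),f(286,318,.05)]
    print(P,'btn',btn,'tab',tb)
    ang=dict(tail=-50,dome=50,coup=100,hexp=-100)
    def pos(p,a): a=np.deg2rad(a)+p[2]; return p[:2]-.1*np.array([np.cos(a),np.sin(a)])
    r=least_squares(lambda p:np.concatenate([pos(p,ang[k])-P[k] for k in P]+[p[:2]-btn]),[*btn,0])
    print('centre,yaw',r.x,'res mm',(r.fun*1000).round(1)); print('tail',pos(r.x,-50))
    d=tb[2]-r.x[:2]; print('selector deg',np.rad2deg(np.arctan2(-d[1],-d[0])-r.x[2]))
    s=np.load('scene.npy',allow_pickle=True).item()
    print('scene reproj tail tip,button',proj(s,[[*pos(r.x,-50),.069],[*r.x[:2],.06]]))
main()
E
python3 fit.py
python3 - <<'E'
from h import *
t=np.load('top.npy',allow_pickle=True).item()
for n,u,v,z in [('pot',316,186,.086),('key',293,242,.01),('pink',234,240,.06),('or',198,251,.06),('reel',143,222,.02)]: print(n,onz(t,u,v,z))
o=readout.get_obs()
from scipy.spatial.transform import Rotation as R
print(R.from_quat(o['tool_rot']).as_matrix().round(4))
E
```

```text
{'tail': array([0.43930226, 0.16207103]), 'dome': array([0.45411483, 0.01135389]), 'coup': array([ 0.53588359, -0.00309114]), 'hexp': array([0.51912283, 0.19124675])} btn [0.50909669 0.09253921] tab [array([0.4880748 , 0.09795082]), array([0.4696369 , 0.09957636]), array([0.4486944 , 0.10155068])]
centre,yaw [0.51019254 0.09252302 0.09066597] res mm [-0.1  0.9 -1.  -0.9  0.5 -0.9 -0.6  0.9  1.1 -0. ]
tail [0.43924189 0.16299291]
selector deg -13.545906120613969
scene reproj tail tip,button [[204.87962687 189.5724769 ]
 [247.97261078 191.0654813 ]]
pot [ 0.47508583 -0.06604332  0.086     ]
key [ 0.38357432 -0.02688016  0.01      ]
pink [0.38371557 0.0831341  0.06      ]
or [0.36508767 0.14797434 0.06      ]
reel [0.42583919 0.25899549 0.02      ]
[[ 8.988e-01  4.384e-01 -8.000e-04]
 [ 4.384e-01 -8.988e-01  1.700e-03]
 [-0.000e+00 -1.900e-03 -1.000e+00]]
```

jog_arm:
  motion:
    - {"x": 427,"y": -360,"z": 0,"spin": -19,"fingers": 1}
    - {"x": 427,"y": -360,"z": 0,"spin": -19,"fingers": 1}
    - {"x": 427,"y": -360,"z": 0,"spin": -19,"fingers": 1}
    - {"x": 427,"y": -360,"z": 0,"spin": -19,"fingers": 1}
    - {"x": 427,"y": -360,"z": 0,"spin": -19,"fingers": 1}
    - {"x": 427,"y": -360,"z": 0,"spin": -19,"fingers": 1}
    - {"x": 427,"y": -360,"z": 0,"spin": -19,"fingers": 1}
    - {"x": 427,"y": -360,"z": 0,"spin": -19,"fingers": 1}

```text
clock: 1.1
eef_pos: [0.4218, 0.0099, 0.2312]
tool_rot: [0.924, 0.383, 0.0, 0.0]
ft_force: [1.2, -0.5, 0.6]
grip_width: 0.0002
grasp_force: 0.0
```

jog_arm:
  motion:
    - {"x": 53,"y": -20,"z": 10}
    - {"x": 53,"y": -20,"z": 60}
    - {"x": 53,"y": -20,"z": 110}
    - {"x": 53,"y": -20,"z": 120}
    - {"x": 53,"y": -20,"z": 120}

```text
validation failed for argument at $.mo...
```

Every field is probably required in each row.

jog_arm:
  motion:
    - {"x": 53,"y": -20,"z": 10,"spin": 0,"fingers": 1}
    - {"x": 53,"y": -20,"z": 60,"spin": 0,"fingers": 1}
    - {"x": 53,"y": -20,"z": 110,"spin": 0,"fingers": 1}
    - {"x": 53,"y": -20,"z": 120,"spin": 0,"fingers": 1}
    - {"x": 53,"y": -20,"z": 120,"spin": 0,"fingers": 1}

```text
clock: 1.72
eef_pos: [0.4447, 0.0593, 0.1115]
tool_rot: [0.924, 0.383, -0.0, -0.0]
ft_force: [0.2, -0.5, 0.1]
grip_width: 0.0001
grasp_force: 0.0
```

jog_arm:
  motion:
    - {"x": 0,"y": 0,"z": 40,"spin": 0,"fingers": 1}
    - {"x": 0,"y": 0,"z": 65,"spin": 0,"fingers": 1}
    - {"x": 0,"y": 0,"z": 74,"spin": 0,"fingers": 1}
    - {"x": 0,"y": 0,"z": 74,"spin": 0,"fingers": 1}

```text
clock: 2.22
eef_pos: [0.446, 0.0594, 0.0385]
tool_rot: [0.924, 0.382, 0.001, 0.0]
ft_force: [-0.6, 0.8, -0.2]
grip_width: -0.0001
grasp_force: 0.0
```

```bash
python3 - <<'E'
from h import *
c=camera('scene'); 
b=cv2.resize(c['pixels'][155:265,130:320],None,fx=4.1,fy=4.1,interpolation=3)
cv2.imwrite('pics/c3.png',b[:,:,::-1]); o=readout.get_obs(); print(o['eef_pos'],o['ft_force'])
E
```

```text
[0.44631047 0.05953967 0.0387882 ] [-0.15934451 -0.23163078  0.83947442]
```

View pics/c3.png

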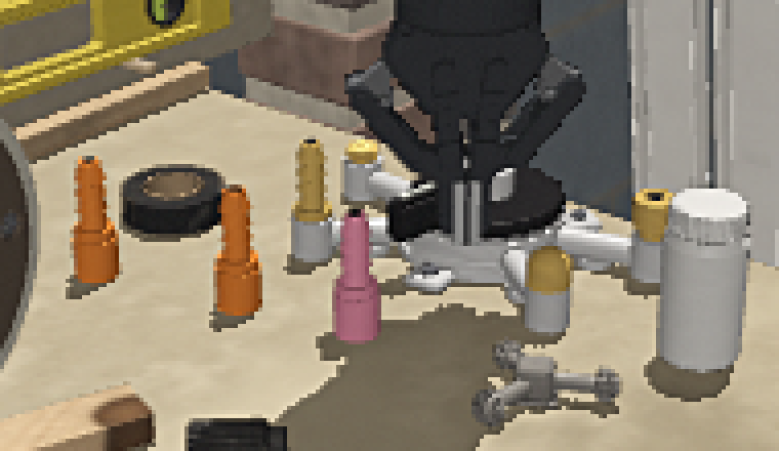

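The fingers are to the right of the tab at about (470,210) in the crop, clear of everything. Now I'll push, stopping slightly short.

jog_arm:
  motion:
    - {"x": 9,"y": -8,"z": 1,"spin": 0,"fingers": 1}
    - {"x": 17,"y": -15,"z": 1,"spin": 0,"fingers": 1}
    - {"x": 24,"y": -22,"z": 1,"spin": 0,"fingers": 1}
    - {"x": 30,"y": -28,"z": 1,"spin": 0,"fingers": 1}
    - {"x": 36,"y": -32,"z": 1,"spin": 0,"fingers": 1}
    - {"x": 42,"y": -35,"z": 1,"spin": 0,"fingers": 1}
    - {"x": 46,"y": -37,"z": 1,"spin": 0,"fingers": 1}
    - {"x": 46,"y": -37,"z": 1,"spin": 0,"fingers": 1}

```text
clock: 3.28
eef_pos: [0.4511, 0.1188, 0.0362]
tool_rot: [0.924, 0.383, -0.0, -0.001]
ft_force: [0.9, -1.4, 0.5]
grip_width: -0.0003
grasp_force: 0.0
```

```bash
python3 - <<'E'
from h import *
c=camera('top'); np.save('top2.npy',c,allow_pickle=True)
a=cv2.resize(c['pixels'][140:225,165:330],None,fx=4.8,fy=4.8,interpolation=3)
cv2.imwrite('pics/c4.png',a[:,:,::-1]); o=readout.get_obs(); print(o['eef_pos'],o['ft_force'])
E
```

```text
[0.45114389 0.1187253  0.03624913] [-0.4174336   0.43209994  0.7007805 ]
```

View pics/c4.png

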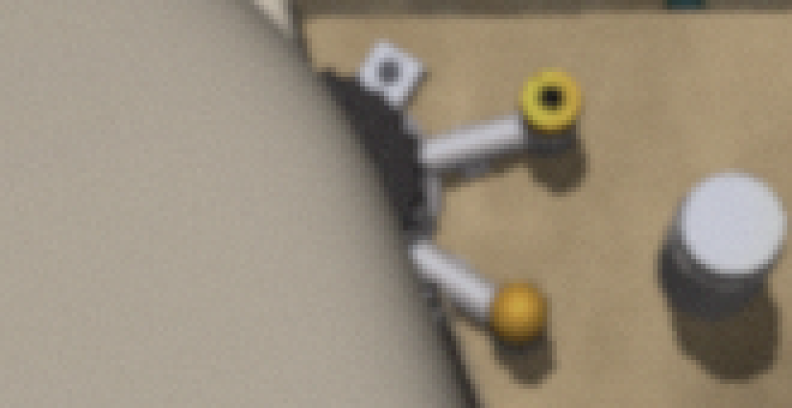

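The arm hides the dial at this point. I'll finish the push from geometry, then back away, lift and look.

jog_arm:
  motion:
    - {"x": 2,"y": 0,"z": 0,"spin": 0,"fingers": 1}
    - {"x": 4,"y": 0,"z": 0,"spin": 0,"fingers": 1}
    - {"x": 4,"y": 0,"z": 0,"spin": 0,"fingers": 1}
    - {"x": 4,"y": 0,"z": 0,"spin": 0,"fingers": 1}

```text
clock: 3.82
eef_pos: [0.4537, 0.121, 0.0362]
tool_rot: [0.924, 0.383, -0.0, -0.0]
ft_force: [-2.4, 0.0, -0.0]
grip_width: 0.0002
grasp_force: 0.8
```

jog_arm:
  motion:
    - {"x": -8,"y": 5,"z": 0,"spin": 0,"fingers": 1}
    - {"x": -16,"y": 10,"z": -10,"spin": 0,"fingers": 1}
    - {"x": -16,"y": 10,"z": -60,"spin": 0,"fingers": 1}
    - {"x": -60,"y": 50,"z": -80,"spin": 0,"fingers": 1}
    - {"x": -110,"y": 90,"z": -80,"spin": 0,"fingers": 1}
    - {"x": -150,"y": 120,"z": -80,"spin": 0,"fingers": 1}
    - {"x": -150,"y": 120,"z": -80,"spin": 0,"fingers": 1}
    - {"x": -150,"y": 120,"z": -80,"spin": 0,"fingers": 1}

```text
clock: 4.82
eef_pos: [0.433, -0.0702, 0.1169]
tool_rot: [0.924, 0.382, 0.001, 0.0]
ft_force: [0.9, -0.1, 0.5]
grip_width: -0.0
grasp_force: 0.0
```

```bash
python3 - <<'E'
from h import *
c=camera('top'); np.save('top3.npy',c,allow_pickle=True)
a=cv2.resize(c['pixels'][140:225,165:330],None,fx=4.8,fy=4.8,interpolation=3)
cv2.imwrite('pics/c5.png',a[:,:,::-1]); o=readout.get_obs(); print(o['eef_pos'],o['ft_force'])
E
```

```text
[ 0.43306684 -0.06957675  0.11674422] [0.03129852 1.26901776 0.19106022]
```

View pics/c5.png

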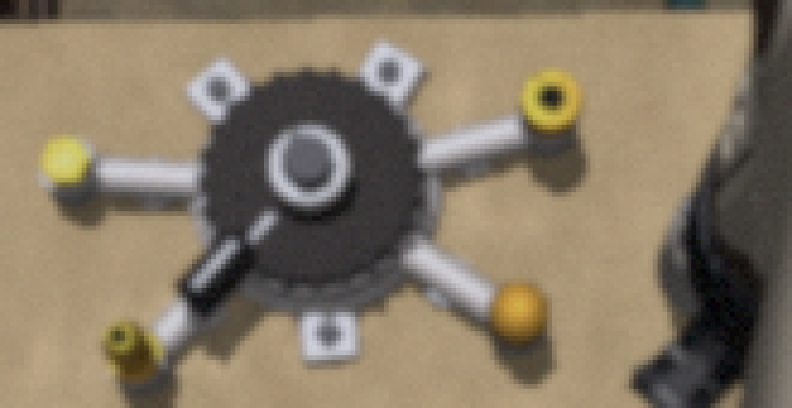

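The tab now points toward the hose tail, with its stripe running from (238,240) to (190,288) in the crop. I'll check the angle numerically.

```bash
python3 - <<'E'
from h import *
t=np.load('top3.npy',allow_pickle=True).item()
C=np.array([.5102,.0925]);T=np.array([.4392,.1630])
img=t['pixels'].astype(int)
# light stripe pixels on tab: inside region, bright surrounded by black
sub=cv2.resize(t['pixels'],None,fx=4,fy=4,interpolation=3)
g=cv2.cvtColor(sub,cv2.COLOR_RGB2GRAY)
f=lambda x,y,z: onz(t,165+x/4.8-.4,140+y/4.8-.4,z)[:2]
for p,z in [((272,215),.034),((254,233),.034),((238,240),.05),((214,264),.05),((190,288),.05)]:
    w=f(*p,z); d=w-C; print(w, 180-np.rad2deg(np.arctan2(d[1],d[0])))
d=T-C; print('tail',180-np.rad2deg(np.arctan2(d[1],d[0])))
o=readout.get_obs(); print(o['eef_pos'])
E
```

```text
[0.49358205 0.10829826] 43.551491411941356
[0.48635592 0.11545879] 43.91636973204908
[0.47998942 0.12023582] 42.55451878215027
[0.47058497 0.12954651] 43.08104586289974
[0.46122461 0.13881355] 43.399895807919506
tail 44.7975422577818
[ 0.43306684 -0.06957675  0.11674422]
```

The tab is within about 1.5° (2.5 mm) of the tail. Next is the button.

jog_arm:
  motion:
    - {"x": 50,"y": -18,"z": 0,"spin": 0,"fingers": 1}
    - {"x": 110,"y": -40,"z": 0,"spin": 0,"fingers": 1}
    - {"x": 169,"y": -60,"z": 0,"spin": 0,"fingers": 1}
    - {"x": 169,"y": -60,"z": 20,"spin": 0,"fingers": 1}
    - {"x": 169,"y": -60,"z": 40,"spin": 0,"fingers": 1}
    - {"x": 169,"y": -60,"z": 40,"spin": 0,"fingers": 1}

```text
clock: 5.62
eef_pos: [0.508, 0.0936, 0.0747]
tool_rot: [0.923, 0.384, -0.002, -0.001]
ft_force: [-0.1, 0.1, 0.3]
grip_width: -0.0002
grasp_force: 0.0
```

jog_arm:
  motion:
    - {"x": 1,"y": 2,"z": 8,"spin": 0,"fingers": 1}
    - {"x": 1,"y": 2,"z": 14,"spin": 0,"fingers": 1}
    - {"x": 1,"y": 2,"z": 18,"spin": 0,"fingers": 1}
    - {"x": 1,"y": 2,"z": 21,"spin": 0,"fingers": 1}
    - {"x": 1,"y": 2,"z": 23,"spin": 0,"fingers": 1}
    - {"x": 1,"y": 2,"z": 23,"spin": 0,"fingers": 1}

```text
clock: 6.38
eef_pos: [0.5123, 0.0913, 0.0538]
tool_rot: [0.924, 0.383, 0.0, 0.0]
ft_force: [-1.5, -0.3, 5.3]
grip_width: 0.0002
grasp_force: 2.6
```

jog_arm:
  motion:
    - {"x": 0,"y": 0,"z": 2,"spin": 0,"fingers": 1}
    - {"x": 0,"y": 0,"z": 3,"spin": 0,"fingers": 1}
    - {"x": 0,"y": 0,"z": 3,"spin": 0,"fingers": 1}

```text
clock: 6.75
eef_pos: [0.5124, 0.0913, 0.0528]
tool_rot: [0.924, 0.383, 0.001, 0.0]
ft_force: [-5.3, -1.2, 17.8]
grip_width: -0.0001
grasp_force: 8.9
```

It's fully down on its stop: the force rose to 18 N. Now I'll lift off and move clear.

jog_arm:
  motion:
    - {"x": 0,"y": 0,"z": -5,"spin": 0,"fingers": 1}
    - {"x": 0,"y": 0,"z": -15,"spin": 0,"fingers": 1}
    - {"x": 0,"y": 0,"z": -70,"spin": 0,"fingers": 1}
    - {"x": -50,"y": 20,"z": -90,"spin": 0,"fingers": 1}
    - {"x": -110,"y": 40,"z": -90,"spin": 0,"fingers": 1}
    - {"x": -170,"y": 60,"z": -90,"spin": 0,"fingers": 1}
    - {"x": -170,"y": 60,"z": -90,"spin": 0,"fingers": 1}
    - {"x": -170,"y": 60,"z": -90,"spin": 0,"fingers": 1}

```text
clock: 7.75
eef_pos: [0.4344, -0.0715, 0.1404]
tool_rot: [0.924, 0.382, 0.0, -0.0]
ft_force: [0.7, -0.1, -0.5]
grip_width: -0.0001
grasp_force: 0.0
```

```bash
python3 - <<'E'
from h import *
c=camera('top')
a=cv2.resize(c['pixels'][140:270,115:330],None,fx=3.7,fy=3.7,interpolation=3)
cv2.imwrite('pics/c6.png',a[:,:,::-1]); o=readout.get_obs(); print(o['eef_pos'],o['ft_force'])
E
```

```text
[ 0.43477572 -0.07087835  0.14037062] [-0.4006658   0.19922372  0.56781051]
```

View pics/c6.png

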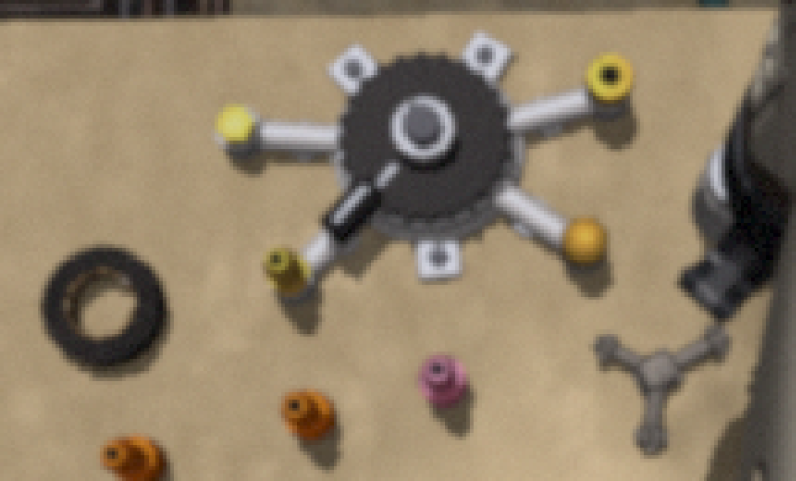

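The tab at (355,210) still points at the tail at (285,268). The button at (422,125) looks up, and the reel and chuck key haven't moved. The arm partly hides the pot, but its tip stayed above it and felt no contact.

```bash
python3 -c "
from workcell import bot
print(bot.job_done())"
```

```text
the job is handed in; nothing more can be done
None
```

The dial's tab points at the hose tail (about 1.5° off when measured before the button press, against a 5.7° limit), the button was pushed fully down and let up again, and the job is handed in; no verdict came back.

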